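Tip a block battery onto its side on the leak-test board

ROBOT

A 7-joint arm with a two-finger parallel gripper is mounted at the origin on a cart in front of the work surface, level with it; the furniture and walls round the work are solid. World frame = base frame: x ahead of the robot, y to its left, z up, the work surface at z = 0. Lengths are in m, angles in degrees, forces in N, time in s.
With the tool pointing down it reaches from about 0.4 to 0.9 m from the base axis. Payload 5.5 kg.
Tool frame: the origin (TCP) lies between the finger pads; the fingertips stand 22 mm ahead of it and the grasp point (between the pads) lies 3 mm ahead of it; z points along the fingers, x is the direction in which the jaws open and shut, and the axes are right-handed (so a half turn about z gives the same grasp; the last joint's range is limited). The gripper opens to 85 mm and grips with 20 to 120 N. Pads are 22 mm wide; open, the fingers measure 114 mm over their backs; the gripper's body (76 mm by 85 mm) begins 54 mm behind the grasp point. The pads swing forward as they close: fully open they stand 13 mm farther back than shut.
Start: joints at [-59.06, 28.699, -24.465, 88.831, 12.651, 65.22, -12.049], TCP at [0.178, 0.625, 0.253] pointing down, gripper open.
Joint ranges: [-164.97, 164.97], [-17.58, 116.51], [-87.97, 89.64], [11.32, 138.91], [-80.73, 260.73], [10.89, 115.49], [-147.41, 147.41]. Speed limits (degrees/s): [147.25, 147.25, 180, 180, 180, 180, 180].

INTERFACE

Orientations are given as a 3x3 rotation matrix whose columns are the frame's x, y, z axes.
In Python, from workcell import manip, imaging, workorder gives the robot as it stands.
- The arm moves only by the tool servo_tool, never from a script. Its argument "deltas" is a list of rows, each an object with "delta_pos": the shift along the tool's x, y, z in mm, a list of three; "dr": the turn, a rotation vector about the tool's x, y, z in degrees, a list of three; "claw": the finger opening in mm, from 0 to 85.4. A call has 1 to 5 rows; each row is the pose to reach, as a shift and turn from the pose commanded when the call began, along the tool's axes at that moment; what a row does not reach only later rows make up. A row lasts 1/8 s, in which the tool goes at most 62.5 mm and 10.7 degrees, less where a joint would pass 70% of its speed; a pose out of reach is approached as far as the arm can. A call with a gripper value outside its range is refused whole. The fingers move at their own pace and stop on an object; "force" is the grip in N (left out, the last holds). Time passes only in rows, so rows that repeat a pose let the fingers close. It gives the time, the measured TCP pose, the force and the opening at its end, in the units of the state.
- manip.get_state(): the state, without advancing time (a new reading comes with each control period).
- imaging.get_image(name): name is "scene" or "top"; returns a dict with "frame" (384x512x3 uint8, red, green, blue), "range_z" (384x512 float32, m along the optical axis (not along the pixel's ray), 0 where there is no reading), "fx", "fy", "cx", "cy" (pixels), "eye" and "rotation" of the camera in the world. Camera axes: x right, y up, looking along -z (the intrinsics and any distortion apply to the point x, -y, -z); pixel columns grow to the right and rows downward; lengths in m; the calibration is good to about 2 mm. A picture is of the moment at which its call begins.
- workorder.close_job(): hands the job in, once; it reports no verdict.
The state is a dict: "time": time; "qpos": joint angles; "qvel": joint speeds; "effort": joint torques, N m; "tool_pos": TCP position; "eef_rot": TCP orientation; "wrist_force": force on the tool from outside, world axes, zero at the start; "moment": the same for the moment, N m; "grip_width": finger opening in m.
Only numpy, scipy, OpenCV 4.12 (cv2) and the standard library are available. Lean on these libraries where they do the work, as an engineer would, in place of code of your own. Each camera call takes 0.05 s, during which the arm holds its last target. There are 200 camera calls.

TASK

Lay the small battery with the orange lid on its broad side on the leak-test board, terminals pointing away from you, for the lid-seal check. Do not pick it up: slide it along the table until its foot stands against the board's front edge, then push it near the top so that it tips over that edge and comes to lie flat on the rubber. Leave the blue-lidded and white-lidded batteries standing where they are, and end with the gripper clear.

Things in the scene. Friction and masses are not known exactly. Their poses are not given: they have to be found in the camera images.
- battery_orange: Battery to tip: grey block, orange lid, upright before the board. 47 mm thick (x, towards the board), 70 wide (y), 96 high (z) plus 6 mm tabs; 0.55 to 0.9 kg. Origin: centre of its underside. One of three in a row along the edge, far face 15 to 55 mm short of it, turned up to 0.15 rad from it. Slides upright if pushed below 25 mm; pushed high before it meets the edge, it topples early.
- test_board: Fixed board on the table: slab 150 mm deep (x), 440 wide (y), 15 high, black rubber on top, aluminium strip on its front edge, rail 12 thick and 27 high along the rear. Origin: middle of the front edge, at table height. x points to the rear (away from the robot within 0.2 rad), z up. The front edge is a 15 mm step over which a battery standing against it pivots when pushed near its top.
- battery_blue: Bystander, leave alone: the same battery with a blue lid, upright in another of the three places. Origin: centre of its underside. Neighbouring places are 130 to 150 mm apart along the board, centre to centre.
- battery_white: Bystander, leave alone: the same battery with a white lid, upright in another of the three places. Origin: centre of its underside.

How it is judged (in metres and radians):
At the end, for the whole second after the job is handed in: The orange-lidded battery lies at rest on its broad side on the board, flat within 10 degrees (underside centre 30 to 47 mm up), lid to the rear within 20 degrees; its underside is at most 50 mm before or 60 mm behind the front edge and within 200 mm of the board's middle (angle between battery_orange's own z axis and vertical between 1.39 and 1.75 rad and angle between battery_orange's own y axis and vertical between 1.39 and 1.75 rad and angle between the z axis of battery_orange and the x axis of test_board, either way round below 0.35 rad and z of battery_orange in the frame of test_board between 0.03 and 0.047 m and x of battery_orange in the frame of test_board between -0.05 and 0.06 m and y of battery_orange in the frame of test_board between -0.2 and 0.2 m and linear speed of battery_orange below 0.02 m/s); the robot touches nothing.
It fails at once if the orange-lidded battery is picked up (the centre of its underside more than 70 mm above the table) (height (world z) of battery_orange above 0.07 m).
It fails at once if the blue-lidded battery is moved more than 20 mm or tilted more than 10 degrees (distance of battery_blue from where it was at the start of the episode above 0.02 m or angle between battery_blue's own z axis and vertical above 0.175 rad).
It fails at once if the white-lidded battery is moved more than 20 mm or tilted more than 10 degrees (distance of battery_white from where it was at the start of the episode above 0.02 m or angle between battery_white's own z axis and vertical above 0.175 rad).
It also fails if it takes over 32 s, if anything falls off the work surface, if the arm or the gripper's body presses on something with over 40 N, if the wrist force passes 120 N, or if a joint passes its speed limit or range.

## Working session

There is one attempt and no reset: what is moved stays moved. The work goes in short steps, Python scripts to look and compute and a tool call to move; the robot and the scene stay as the last step left them, time stands still between calls to the robot, and variables do not carry over. Pictures are saved under pics/ and viewed, about 8 in all and at most 12, crops included, and the job is handed in when it is done.

Besides the shell and the picture viewer there is one more tool, called after "Call:" as name(argument=value, ...), one argument or row to a line, values as JSON. servo_tool: Moves the arm, as the interface text tells. Its arguments: {"type":"object","properties":{"deltas":{"type":"array"},"force":{"type":"number"}},"required":["deltas"]}

```bash
mkdir -p pics
cat > h.py <<'E'
import numpy as np,cv2
from workcell import manip,imaging
def get(n,fn=None):
    d=imaging.get_image(n)
    if fn: cv2.imwrite('pics/'+fn,d['frame'][:,:,::-1])
    return d
def cloud(d):
    h,w=d['range_z'].shape; u,v=np.meshgrid(np.arange(w),np.arange(h)); z=d['range_z'].astype(float)
    c=np.stack([(u-d['cx'])/d['fx']*z,-(v-d['cy'])/d['fy']*z,-z],-1)
    p=c@np.array(d['rotation']).T+np.array(d['eye']); p[z==0]=np.nan
    return p
E
python3 - <<'E'
from h import *
s=manip.get_state();print(s['time'],s['tool_pos'],np.round(s['eef_rot'],3))
a=get('top');b=get('scene')
print([k for k in a],a['eye'],b['eye'],np.round(a['rotation'],2),np.round(b['rotation'],2))
np.savez('d0.npz',pt=cloud(a),ps=cloud(b))
cv2.imwrite('pics/a.png',np.vstack([a['frame'],b['frame']])[:,:,::-1][:, :])
E
```

```text
0.0 [0.17749179 0.62460139 0.25223958] [[ 0.273  0.962 -0.001]
 [ 0.962 -0.273 -0.002]
 [-0.002 -0.    -1.   ]]
['frame', 'range_z', 'fx', 'fy', 'cx', 'cy', 'eye', 'rotation'] [0.40382827 0.07816468 0.89079288] [0.24247419 0.75076531 0.5481694 ] [[ 0.12  0.97 -0.2 ]
 [-0.99  0.12 -0.02]
 [-0.    0.2   0.98]] [[-0.89  0.24 -0.37]
 [-0.45 -0.5   0.74]
 [-0.01  0.83  0.56]]
```

View pics/a.png

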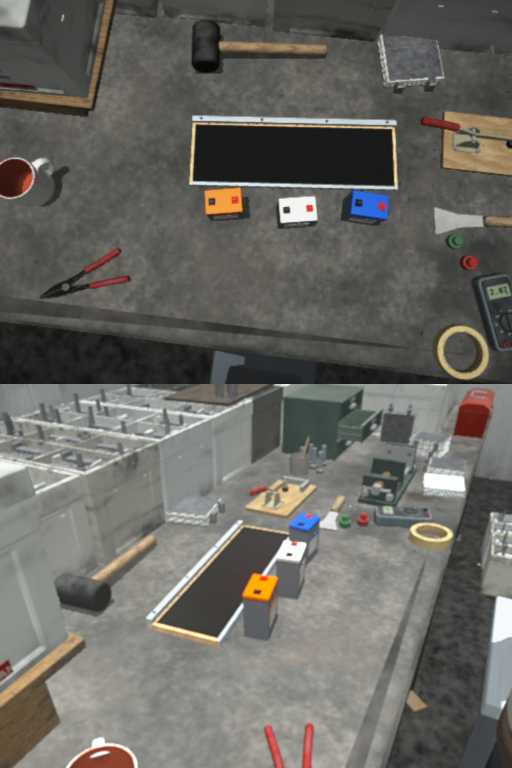

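The top view shows the orange battery at about (223,203), left of white (297,210) and blue (369,206). The board's front strip runs from (190,184) to (396,188).

```bash
cat >> h.py <<'E'
def lid(d,p,lo,hi,zmin=.08,zmax=.115):
    hsv=cv2.cvtColor(d['frame'],cv2.COLOR_RGB2HSV)
    m=cv2.inRange(hsv,lo,hi)>0; m&=(p[...,2]>zmin)&(p[...,2]<zmax)
    return p[m]
E
python3 - <<'E'
from h import *
d=get('top');p=cloud(d)
cv2.imwrite('pics/b.png',cv2.resize(d['frame'][105:235,180:410,::-1],None,fx=3.4,fy=3.4,interpolation=cv2.INTER_CUBIC))
for uv in [(190,184),(396,188),(300,150),(300,250),(195,125),(395,128)]: print(uv,np.round(p[uv[1],uv[0]],3))
Z=p[...,2]
# all high regions near row
for n,(u0,u1) in dict(o=(195,250),w=(270,325),b=(340,395)).items():
    q=p[180:235,u0:u1].reshape(-1,3); q=q[(q[:,2]>.09)&(q[:,2]<.1)]
    r=cv2.minAreaRect((q[:,:2]*1000).astype(np.float32)); print(n,len(q),np.median(q[:,2]),r,np.round(cv2.boxPoints(r)).tolist())
# strip front edge: per column, the transition from table(z~0) to 0.015
E=[]
for u in list(range(194,203))+list(range(248,272))+list(range(325,340))+list(range(390,395)):
    c=np.where((Z[165:200,u]>.009)&(Z[165:200,u]<.022))[0]
    if len(c): E.append(p[165+c.max(),u])
E=np.array(E); vx,vy,x0,y0=cv2.fitLine((E[:,:2]*1000).astype(np.float32),cv2.DIST_HUBER,0,.01,.01).ravel()
print('edge',vx,vy,x0,y0,np.median(E[:,2]),len(E))
E
```

```text
(190, 184) [0.583 0.23  0.015]
(396, 188) [ 0.626 -0.203  0.013]
(300, 150) [0.686 0.006 0.012]
(300, 250) [ 0.474 -0.015 -0.   ]
(195, 125) [0.714 0.238 0.017]
(395, 128) [ 0.766 -0.199 -0.002]
o 890 0.09608238581327289 ((542.0311279296875, 148.38958740234375), (47.81761169433594, 69.855224609375), 10.946810722351074) [[512.0, 178.0], [525.0, 110.0], [572.0, 119.0], [559.0, 187.0]]
w 901 0.09604472059166502 ((542.393310546875, 5.681941986083984), (47.33660125732422, 69.93155670166016), 11.075906753540039) [[512.0, 35.0], [526.0, -33.0], [572.0, -24.0], [559.0, 45.0]]
b 902 0.09592907181223997 ((567.5529174804688, -129.47946166992188), (70.8683853149414, 47.694610595703125), 88.06890106201172) [[543.0, -164.0], [590.0, -166.0], [593.0, -95.0], [545.0, -93.0]]
edge 0.09463333 -0.9955122 604.29156 -0.32432443 0.013007247362380014 53
```

View pics/b.png

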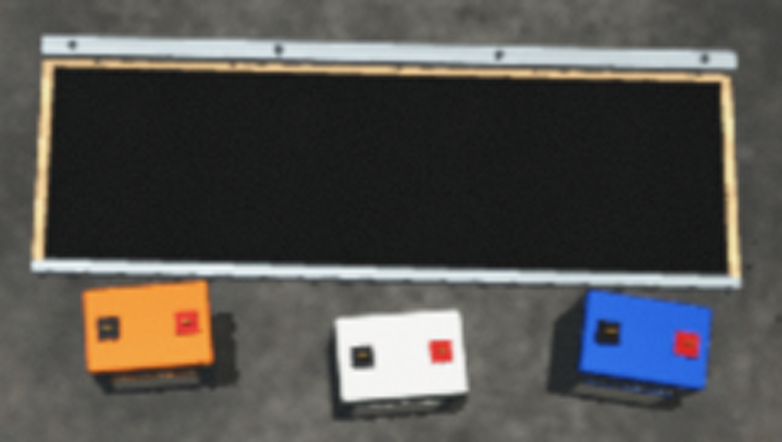

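```bash
cat >> h.py <<'E'
from scipy.spatial.transform import Rotation as Ro
yaw=np.arctan2(.09463,.99551); n=np.array([np.cos(yaw),np.sin(yaw),0]); t=np.array([-n[1],n[0],0]); O=np.array([.6045,.0135,0])
def goal(xb,yb,zt,tilt):
    th=np.radians(tilt); z=np.sin(th)*n+np.array([0,0,-np.cos(th)]); R=np.stack([t,np.cross(z,t),z],1)
    return O+xb*n+yb*t+np.array([0,0,zt])-.020*z,R
def delta(*g):
    P,R=goal(*g); s=manip.get_state(); R0=np.array(s['eef_rot'])
    print('t',s['time'],'tcp',np.round(s['tool_pos'],3),'F',np.round(s['wrist_force'],1),'goal',np.round(P,3))
    print(' dpos',np.round(R0.T@(P-s['tool_pos'])*1000,1),'dr',np.round(Ro.from_matrix(R0.T@R).as_rotvec(degrees=True),1))
E
python3 -c "
from h import *
b=np.array([.542,.1484,0])-O; print(b@n,b@t)
delta(-.12,b@t,.15,40);delta(-.12,b@t,.012,40)"
```

```text
-0.04945391170911487 0.14020902473331404
t 0.15 tcp [0.178 0.625 0.252] F [ 0.1  1.2 -0.5] goal [0.459 0.141 0.165]
 dpos [-388.8  403.1   87.7] dr [-39.6   7.5 -20.4]
t 0.15 tcp [0.178 0.625 0.252] F [ 0.1  1.2 -0.5] goal [0.459 0.141 0.027]
 dpos [-388.6  403.1  225.7] dr [-39.6   7.5 -20.4]
```

Call:
servo_tool(
  deltas=[
    {"delta_pos": [-40, 42, 0], "dr": [-6, 1, -4], "claw": 30},
    {"delta_pos": [-80, 84, 0], "dr": [-12, 2, -8], "claw": 30},
    {"delta_pos": [-120, 126, 0], "dr": [-18, 3, -11], "claw": 30},
    {"delta_pos": [-160, 168, 0], "dr": [-24, 4.5, -14], "claw": 30},
    {"delta_pos": [-200, 210, 0], "dr": [-30, 5.5, -17], "claw": 30},
  ],
)

```text
time: 0.78
tool_pos: [0.3256, 0.3739, 0.2535]
eef_rot: [[-0.033, 0.861, 0.508], [0.999, 0.021, 0.03], [0.015, 0.508, -0.861]]
wrist_force: [-0.3, -0.7, 0.1]
grip_width: 0.0301
```

```bash
python3 -c "
from h import *
delta(-.12,.14,.15,40)"
```

```text
t 0.775 tcp [0.326 0.374 0.253] F [-0.3 -0.7  0.1] goal [0.459 0.14  0.165]
 dpos [-239.2   65.1  136.7] dr [-9.4  1.3 -3.4]
```

Call:
servo_tool(
  deltas=[
    {"delta_pos": [-48, 13, 20], "dr": [-2, 0, -1], "claw": 30},
    {"delta_pos": [-96, 26, 50], "dr": [-4, 0.5, -2], "claw": 30},
    {"delta_pos": [-144, 40, 80], "dr": [-6, 1, -2.5], "claw": 30},
    {"delta_pos": [-192, 52, 108], "dr": [-8, 1, -3], "claw": 30},
    {"delta_pos": [-235, 64, 135], "dr": [-9.4, 1.3, -3.4], "claw": 30},
  ],
)

```text
time: 1.4
tool_pos: [0.3945, 0.2243, 0.1629]
eef_rot: [[-0.097, 0.831, 0.548], [0.981, 0.174, -0.09], [-0.17, 0.529, -0.831]]
wrist_force: [-0.5, -1.7, -1.4]
grip_width: 0.0299
```

```bash
python3 -c "
from h import *
delta(-.12,.14,.15,40);delta(-.12,.14,.012,40)"
```

```text
t 1.4 tcp [0.395 0.224 0.163] F [-0.5 -1.7 -1.4] goal [0.459 0.14  0.165]
 dpos [-89.1  40.2  40.9] dr [-7.5  7.8  6. ]
t 1.4 tcp [0.395 0.224 0.163] F [-0.5 -1.7 -1.4] goal [0.459 0.14  0.027]
 dpos [-65.6 -32.8 155.6] dr [-7.5  7.8  6. ]
```

Call:
servo_tool(
  deltas=[
    {"delta_pos": [0, 0, 0], "dr": [0, 0, 0], "claw": 30},
    {"delta_pos": [0, 0, 0], "dr": [0, 0, 0], "claw": 30},
  ],
)

```text
time: 1.65
tool_pos: [0.3943, 0.2245, 0.1627]
eef_rot: [[-0.095, 0.832, 0.546], [0.981, 0.171, -0.09], [-0.168, 0.528, -0.833]]
wrist_force: [0.6, -0.8, 0.3]
grip_width: 0.03
```

```bash
python3 -c "
from h import *
print(np.round(manip.get_state()['qpos'],1))
delta(-.12,.14,.15,40);delta(-.12,.14,.012,40)"
```

```text
[ -9.9  14.7 -48.6 137.8  72.9  43.5 -18.6]
t 1.65 tcp [0.394 0.224 0.163] F [ 0.6 -0.8  0.3] goal [0.459 0.14  0.165]
 dpos [-89.2  40.8  40.7] dr [-7.6  7.8  5.8]
t 1.65 tcp [0.394 0.224 0.163] F [ 0.6 -0.8  0.3] goal [0.459 0.14  0.027]
 dpos [-66.  -32.  155.6] dr [-7.6  7.8  5.8]
```

```bash
python3 -c "
from h import *
delta(-.105,.14,.14,32)"
```

```text
t 1.65 tcp [0.394 0.224 0.163] F [ 0.6 -0.8  0.3] goal [0.476 0.142 0.157]
 dpos [-87.8  51.   56.9] dr [0.4 8.1 5.2]
```

Call:
servo_tool(
  deltas=[
    {"delta_pos": [-22, 13, 14], "dr": [0, 2, 1.3], "claw": 30},
    {"delta_pos": [-44, 26, 28], "dr": [0.2, 4, 2.6], "claw": 30},
    {"delta_pos": [-66, 39, 42], "dr": [0.4, 6, 4], "claw": 30},
    {"delta_pos": [-88, 51, 57], "dr": [0.4, 8, 5.2], "claw": 30},
    {"delta_pos": [-88, 51, 57], "dr": [0.4, 8, 5.2], "claw": 30},
  ],
)

```text
time: 2.28
tool_pos: [0.4783, 0.1391, 0.158]
eef_rot: [[-0.09, 0.843, 0.531], [0.996, 0.08, 0.042], [-0.007, 0.532, -0.847]]
wrist_force: [-0.0, -0.1, 0.6]
grip_width: 0.0301
```

```bash
python3 -c "
from h import *
print(np.round(manip.get_state()['qpos'],1))
delta(-.105,.14,.14,32);delta(-.105,.14,.05,32);delta(-.105,.14,.012,35)"
```

```text
[ 28.5  17.8 -60.6 138.3  89.2  26.9 -12.7]
t 2.275 tcp [0.478 0.139 0.158] F [-0.  -0.1  0.6] goal [0.476 0.142 0.157]
 dpos [ 3.  -2.1 -0.2] dr [ 0.2  0.5 -0. ]
t 2.275 tcp [0.478 0.139 0.158] F [-0.  -0.1  0.6] goal [0.476 0.142 0.067]
 dpos [  3.6 -50.   76. ] dr [ 0.2  0.5 -0. ]
t 2.275 tcp [0.478 0.139 0.158] F [-0.  -0.1  0.6] goal [0.475 0.142 0.028]
 dpos [  3.9 -71.3 108.2] dr [-2.8  0.5 -0. ]
```

Call:
servo_tool(
  deltas=[
    {"delta_pos": [1, -12, 19], "dr": [0, 0.5, 0], "claw": 30},
    {"delta_pos": [2, -25, 38], "dr": [0, 0.5, 0], "claw": 30},
    {"delta_pos": [3, -37, 57], "dr": [0, 0.5, 0], "claw": 30},
    {"delta_pos": [3.6, -50, 76], "dr": [0, 0.5, 0], "claw": 30},
    {"delta_pos": [3.6, -50, 76], "dr": [0, 0.5, 0], "claw": 30},
  ],
)

```text
time: 2.9
tool_pos: [0.4781, 0.1511, 0.0623]
eef_rot: [[-0.106, 0.851, 0.515], [0.994, 0.091, 0.054], [-0.001, 0.517, -0.856]]
wrist_force: [-1.1, 1.1, -0.4]
grip_width: 0.0298
```

```bash
python3 -c "
from h import *
print(np.round(manip.get_state()['qpos'],1))
delta(-.105,.14,.05,32);delta(-.105,.14,.012,32)
get('scene','c.png')"
```

```text
[ 38.   71.7 -83.7 138.8 114.4  76.1 -11.5]
t 2.9 tcp [0.478 0.151 0.062] F [-1.1  1.1 -0.4] goal [0.476 0.142 0.067]
 dpos [-8.9 -0.  -5.5] dr [-0.8 -0.3  0.6]
t 2.9 tcp [0.478 0.151 0.062] F [-1.1  1.1 -0.4] goal [0.476 0.142 0.029]
 dpos [ -8.9 -19.7  27. ] dr [-0.8 -0.3  0.6]
```

View pics/c.png

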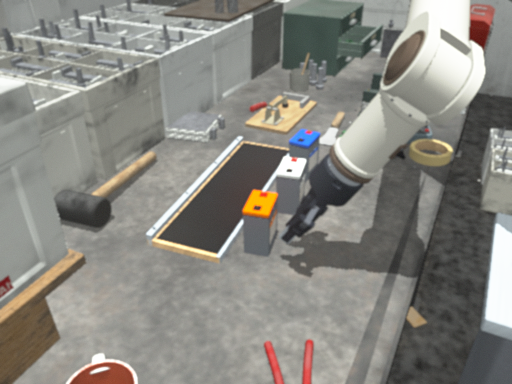

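The fingertips at about (290,238) stand behind the orange battery's foot at about (260,252), with a clear gap. Joints 3 and 4 are near their limits, so I'll descend while moving forward.

```bash
python3 -c "
from h import *
delta(-.092,.14,.03,32);delta(-.09,.14,.014,32)"
```

```text
t 2.95 tcp [0.478 0.151 0.062] F [-0.  -1.2 -1.3] goal [0.489 0.143 0.047]
 dpos [-9.3  1.4 18.1] dr [-0.9 -0.4  0.5]
t 2.95 tcp [0.478 0.151 0.062] F [-0.  -1.2 -1.3] goal [0.491 0.143 0.031]
 dpos [-9.3 -5.2 32.8] dr [-0.9 -0.4  0.5]
```

Call:
servo_tool(
  deltas=[
    {"delta_pos": [-5, 1, 9], "dr": [0, 0, 0], "claw": 30},
    {"delta_pos": [-9, 1, 18], "dr": [-0.9, -0.4, 0.5], "claw": 30},
    {"delta_pos": [-9, -2, 26], "dr": [-0.9, -0.4, 0.5], "claw": 30},
    {"delta_pos": [-9, -5, 33], "dr": [-0.9, -0.4, 0.5], "claw": 30},
    {"delta_pos": [-9, -5, 33], "dr": [-0.9, -0.4, 0.5], "claw": 30},
  ],
)

```text
time: 3.58
tool_pos: [0.4952, 0.1401, 0.035]
eef_rot: [[-0.088, 0.84, 0.535], [0.996, 0.075, 0.046], [-0.001, 0.537, -0.843]]
wrist_force: [0.3, -0.2, -0.4]
grip_width: 0.03
```

```bash
python3 -c "
from h import *
print(np.round(manip.get_state()['qpos'],1))
delta(-.09,.14,.014,32);delta(-.075,.14,.012,32)"
```

```text
[ 38.2  74.1 -78.8 137.9 121.   75.4 -12.7]
t 3.575 tcp [0.495 0.14  0.035] F [ 0.3 -0.2 -0.4] goal [0.491 0.143 0.031]
 dpos [ 3.6 -5.4  1.4] dr [ 0.5  0.3 -0.3]
t 3.575 tcp [0.495 0.14  0.035] F [ 0.3 -0.2 -0.4] goal [0.506 0.145 0.029]
 dpos [ 3.7  6.2 11.1] dr [ 0.5  0.3 -0.3]
```

Call:
servo_tool(
  deltas=[
    {"delta_pos": [2, -3, 6], "dr": [0, 0, 0], "claw": 30},
    {"delta_pos": [3, 0, 8], "dr": [0, 0, 0], "claw": 30},
    {"delta_pos": [3.5, 3, 10], "dr": [0, 0, 0], "claw": 30},
    {"delta_pos": [3.5, 5, 11.5], "dr": [0, 0, 0], "claw": 30},
  ],
)

```text
time: 4.08
tool_pos: [0.5045, 0.1452, 0.0279]
eef_rot: [[-0.089, 0.841, 0.534], [0.996, 0.074, 0.049], [0.002, 0.536, -0.844]]
wrist_force: [-3.1, 1.9, -0.4]
grip_width: 0.0305
```

```bash
cat > look.py <<'E'
from h import *
import sys
d=get('top');p=cloud(d)
q=lid(d,p,(6,130,80),(20,255,255),.08,.11); q=q[np.abs(q[:,2]-.096)<.008]
if len(q)>100:
    c,sz,a=cv2.minAreaRect((q[:,:2]*1000).astype(np.float32)); print(len(q),c,sz,a,np.ptp(q[:,2]))
    b=cv2.boxPoints((c,sz,a))/1000-O[:2]; print('corners board xb,yb',np.round(np.c_[b@n[:2],b@t[:2]],3).tolist())
print(np.round(manip.get_state()['qpos'],1))
for g in sys.argv[1:]: delta(*eval(g))
E
python3 look.py "(-.075,.14,.012,32)" "(-.06,.14,.012,32)"
```

```text
856 (591.4422607421875, 129.004638671875) (150.9781494140625, 900.5331420898438) 12.412569999694824 0.0148669152948121
corners board xb,yb [[-0.132, 0.554], [-0.022, -0.34], [0.128, -0.322], [0.018, 0.572]]
[ 37.5  75.  -77.9 136.5 121.8  75.  -12.3]
t 4.125 tcp [0.505 0.145 0.028] F [-3.   0.9 -2.1] goal [0.506 0.145 0.029]
 dpos [-0.4  1.3 -0.2] dr [ 0.5  0.1 -0.4]
t 4.125 tcp [0.505 0.145 0.028] F [-3.   0.9 -2.1] goal [0.521 0.146 0.029]
 dpos [-0.3 14.   7.8] dr [ 0.5  0.1 -0.4]
```

```bash
sed -i "s/^if len(q)>100/q=q[np.linalg.norm(q[:,:2]-[.56,.15],axis=1)<.08]\nif len(q)>100/" look.py; echo ok
```

```text
ok
```

Call:
servo_tool(
  deltas=[
    {"delta_pos": [0, 2.5, 1.5], "dr": [0, 0, 0], "claw": 30},
    {"delta_pos": [0, 5, 3], "dr": [0, 0, 0], "claw": 30},
    {"delta_pos": [0, 7.5, 4.7], "dr": [0, 0, 0], "claw": 30},
    {"delta_pos": [0, 10, 6.3], "dr": [0, 0, 0], "claw": 30},
  ],
)

```text
time: 4.62
tool_pos: [0.5171, 0.1453, 0.0281]
eef_rot: [[-0.087, 0.84, 0.535], [0.996, 0.073, 0.047], [0.0, 0.537, -0.844]]
wrist_force: [-2.4, -0.4, -2.3]
grip_width: 0.0297
```

```bash
python3 look.py "(-.06,.14,.012,32)" "(-.05,.14,.012,32)"
```

```text
827 (558.741455078125, 147.3564910888672) (47.45847702026367, 69.94612121582031) 4.805112838745117 0.014461098280630691
corners board xb,yb [[-0.056, 0.173], [-0.057, 0.103], [-0.01, 0.102], [-0.009, 0.172]]
[ 37.5  74.9 -77.8 135.  121.6  74.2 -11. ]
t 4.675 tcp [0.518 0.145 0.028] F [-2.1 -0.5 -1.9] goal [0.521 0.146 0.029]
 dpos [0.6 3.2 1.2] dr [ 0.5  0.2 -0.4]
t 4.675 tcp [0.518 0.145 0.028] F [-2.1 -0.5 -1.9] goal [0.531 0.147 0.029]
 dpos [ 0.6 11.7  6.6] dr [ 0.5  0.2 -0.4]
```

It is sliding upright and is now square to the board, with about 9 mm left to the edge.

Call:
servo_tool(
  deltas=[
    {"delta_pos": [0, 2, 1.3], "dr": [0, 0, 0], "claw": 30},
    {"delta_pos": [0, 4, 2.6], "dr": [0, 0, 0], "claw": 30},
    {"delta_pos": [0, 6, 3.8], "dr": [0, 0, 0], "claw": 30},
    {"delta_pos": [0, 7.5, 4.7], "dr": [0, 0, 0], "claw": 30},
    {"delta_pos": [0, 8.5, 5.4], "dr": [0, 0, 0], "claw": 30},
  ],
)

```text
time: 5.3
tool_pos: [0.5256, 0.1463, 0.028]
eef_rot: [[-0.088, 0.841, 0.534], [0.996, 0.075, 0.047], [-0.0, 0.536, -0.844]]
wrist_force: [-11.4, -3.6, 6.7]
grip_width: 0.0299
```

```bash
python3 look.py "(-.05,.14,.012,32)" "(-.085,.14,.012,32)" "(-.085,.14,.085,32)"
```

```text
831 (567.2763061523438, 148.67086791992188) (47.835384368896484, 69.80641174316406) 5.9532470703125 0.013243192870712628
corners board xb,yb [[-0.049, 0.173], [-0.048, 0.103], [-0.0, 0.103], [-0.001, 0.173]]
[ 37.5  74.9 -77.8 134.  121.2  73.6  -9.9]
t 5.35 tcp [0.526 0.146 0.028] F [-9.8 -3.   3.5] goal [0.531 0.147 0.029]
 dpos [0.3 5.1 2.1] dr [ 0.4  0.2 -0.3]
t 5.35 tcp [0.526 0.146 0.028] F [-9.8 -3.   3.5] goal [0.496 0.144 0.029]
 dpos [  0.1 -24.4 -16.6] dr [ 0.4  0.2 -0.3]
t 5.35 tcp [0.526 0.146 0.028] F [-9.8 -3.   3.5] goal [0.496 0.144 0.102]
 dpos [  0.1  14.7 -78.3] dr [ 0.4  0.2 -0.3]
```

Force rose to about 11 N and the far face is at xb≈0, so its foot is against the edge. Next: back off, raise, then push high.

Call:
servo_tool(
  deltas=[
    {"delta_pos": [0, -8, -5], "dr": [0, 0, 0], "claw": 30},
    {"delta_pos": [0, -12.5, -8], "dr": [0, 0, 0], "claw": 30},
    {"delta_pos": [0, 0, -27], "dr": [0, 0, 0], "claw": 30},
    {"delta_pos": [0, 12, -46], "dr": [0, 0, 0], "claw": 30},
    {"delta_pos": [0, 23, -64], "dr": [0, 0, 0], "claw": 30},
  ],
)

```text
time: 5.98
tool_pos: [0.5124, 0.1456, 0.0957]
eef_rot: [[-0.087, 0.84, 0.536], [0.996, 0.073, 0.048], [0.001, 0.538, -0.843]]
wrist_force: [0.5, 0.4, -0.3]
grip_width: 0.03
```

```bash
python3 look.py "(-.055,.14,.078,32)"
```

```text
830 (566.7144165039062, 148.479248046875) (47.79423904418945, 69.68199157714844) 5.524506092071533 0.014548927404037792
corners board xb,yb [[-0.049, 0.173], [-0.049, 0.103], [-0.001, 0.103], [-0.001, 0.173]]
[ 40.2  66.9 -86.1 135.6 110.5  72.6  -8.2]
t 6.025 tcp [0.513 0.146 0.098] F [1.2 0.2 2. ] goal [0.526 0.147 0.095]
 dpos [-0.7  8.7  9.6] dr [ 0.8  0.1 -0.4]
```

Call:
servo_tool(
  deltas=[
    {"delta_pos": [0, 6, 5], "dr": [0, 0, 0], "claw": 30},
    {"delta_pos": [0, 11, 8], "dr": [0, 0, 0], "claw": 30},
    {"delta_pos": [0, 16, 11], "dr": [0, 0, 0], "claw": 30},
    {"delta_pos": [0, 21, 14], "dr": [0, 0, 0], "claw": 30},
    {"delta_pos": [0, 26, 17], "dr": [0, 0, 0], "claw": 30},
  ],
)

```text
time: 6.65
tool_pos: [0.5424, 0.1488, 0.0937]
eef_rot: [[-0.089, 0.841, 0.534], [0.996, 0.074, 0.049], [0.002, 0.536, -0.844]]
wrist_force: [-4.3, 0.0, 5.4]
grip_width: 0.03
```

```bash
python3 look.py "(-.01,.14,.078,32)"; python3 -c "
from h import *
get('scene','d.png')"
```

```text
706 (587.9818725585938, 150.54598999023438) (46.755523681640625, 69.51134490966797) 4.865353107452393 0.014770367350592561
corners board xb,yb [[-0.027, 0.173], [-0.027, 0.103], [0.02, 0.103], [0.02, 0.173]]
[ 39.8  67.9 -84.8 131.8 110.7  71.2  -5. ]
t 6.7 tcp [0.543 0.149 0.094] F [-1.5  1.1  1.4] goal [0.571 0.151 0.095]
 dpos [-0.2 23.6 13.9] dr [ 0.5  0.1 -0.4]
```

View pics/d.png

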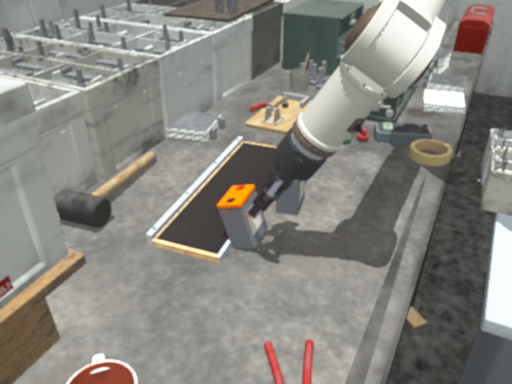

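The orange battery (lid at 238,198) leans over the edge by about 15°, with the fingertips on its near face at about (260,200). I'll keep pushing.

Call:
servo_tool(
  deltas=[
    {"delta_pos": [0, 5, 3], "dr": [0, 0, 0], "claw": 30},
    {"delta_pos": [0, 10, 6], "dr": [0, 0, 0], "claw": 30},
    {"delta_pos": [0, 15, 9], "dr": [0, 0, 0], "claw": 30},
    {"delta_pos": [0, 19, 12], "dr": [0, 0, 0], "claw": 30},
    {"delta_pos": [0, 23, 15], "dr": [0, 0, 0], "claw": 30},
  ],
)

```text
time: 7.38
tool_pos: [0.5707, 0.1499, 0.0935]
eef_rot: [[-0.086, 0.841, 0.535], [0.996, 0.073, 0.047], [0.0, 0.537, -0.844]]
wrist_force: [0.5, -0.2, 0.3]
grip_width: 0.0299
```

```bash
python3 -c "
from h import *
delta(.01,.14,.078,32)
get('scene','e.png')"
```

```text
t 7.375 tcp [0.571 0.15  0.093] F [ 0.5 -0.2  0.3] goal [0.591 0.153 0.095]
 dpos [ 1.2 17.8  9.5] dr [ 0.5  0.2 -0.4]
```

View pics/e.png

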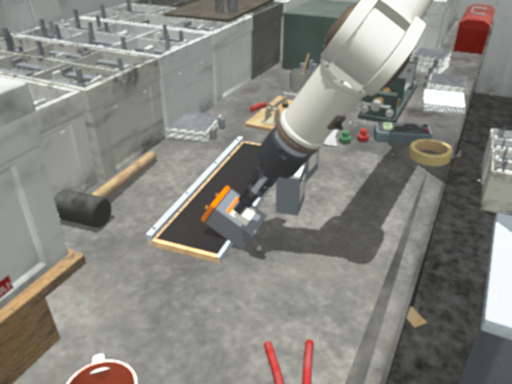

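The battery (220,205 to 260,235) is tilted past its balance point, and the force is zero, so it is falling. I'll retreat up and back.

Call:
servo_tool(
  deltas=[
    {"delta_pos": [0, 0, 0], "dr": [0, 0, 0], "claw": 30},
    {"delta_pos": [0, 0, 0], "dr": [0, 0, 0], "claw": 30},
    {"delta_pos": [0, 3, -15], "dr": [0, 0, 0], "claw": 30},
    {"delta_pos": [0, 6, -40], "dr": [0, 0, 0], "claw": 30},
    {"delta_pos": [0, 8, -70], "dr": [0, 0, 0], "claw": 30},
  ],
)

```text
time: 8.05
tool_pos: [0.5387, 0.148, 0.1571]
eef_rot: [[-0.087, 0.841, 0.533], [0.996, 0.072, 0.049], [0.003, 0.536, -0.844]]
wrist_force: [0.5, -0.0, 1.1]
grip_width: 0.0302
```

```bash
python3 -c "
from h import *
delta(.01,.14,.078,32)
get('scene','f.png')"
```

```text
t 8.05 tcp [0.539 0.148 0.157] F [ 0.5 -0.   1.1] goal [0.591 0.153 0.095]
 dpos [ 0.1 10.8 80.4] dr [ 0.4  0.1 -0.4]
```

View pics/f.png

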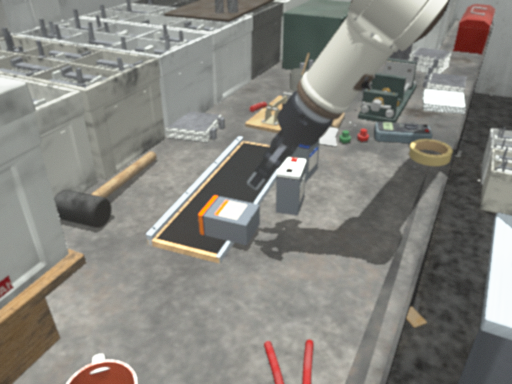

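The orange battery now lies flat, with its lid at (208,215) to the rear and its underside at (250,225). White (291,185) is still standing. I'll raise the arm clear and measure.

Call:
servo_tool(
  deltas=[
    {"delta_pos": [0, 15, -20], "dr": [0, 0, 0], "claw": 30},
    {"delta_pos": [0, 30, -40], "dr": [0, 0, 0], "claw": 30},
    {"delta_pos": [0, 40, -60], "dr": [0, 0, 0], "claw": 30},
    {"delta_pos": [0, 40, -60], "dr": [0, 0, 0], "claw": 30},
  ],
)

```text
time: 8.6
tool_pos: [0.542, 0.1474, 0.2313]
eef_rot: [[-0.087, 0.838, 0.539], [0.996, 0.075, 0.045], [-0.003, 0.541, -0.841]]
wrist_force: [-0.3, 0.5, 0.4]
grip_width: 0.0302
```

```bash
python3 -c "
from h import *
d=get('scene','s.png');p=cloud(d).reshape(-1,3)-O; e=get('top','g.png'); pt=cloud(e).reshape(-1,3)-O
for P,nm in((p,'scene'),(pt,'top')):
    X=np.c_[P@n,P@t,P[:,2]]
    q=X[(X[:,2]>.052)&(X[:,2]<.072)&(abs(X[:,0]-.04)<.09)&(abs(X[:,1]-.14)<.06)]
    if len(q)<30: print(nm,len(q));continue
    A=np.c_[q[:,:2],np.ones(len(q))]; k=np.linalg.lstsq(A,q[:,2],rcond=None)[0]
    print(nm,len(q),cv2.minAreaRect((q[:,:2]*1000).astype(np.float32)),np.median(q[:,2]),'slope deg',np.degrees(k[:2]))
q=cloud(e)
for nm,c in dict(w=(.5424,.0057),b=(.5676,-.1295)).items():
    z=q.reshape(-1,3); z=z[(z[:,2]>.09)&(z[:,2]<.1)&(np.linalg.norm(z[:,:2]-c,axis=1)<.06)]
    print(nm,len(z),cv2.minAreaRect((z[:,:2]*1000).astype(np.float32)))
s=manip.get_state();print(s['time'],s['tool_pos'],s['wrist_force'])
"
```

```text
scene 1338 ((12.071483612060547, 138.84690856933594), (96.58157348632812, 72.7538070678711), 0.8512240648269653) 0.061630334760608835 slope deg [ 0.58678454 -2.35479878]
top 1188 ((19.75918960571289, 137.45851135253906), (69.9278564453125, 84.09471893310547), 89.54771423339844) 0.06193463319660886 slope deg [-0.37775756  0.04947485]
w 902 ((542.4901123046875, 5.703563690185547), (47.5970458984375, 70.00403594970703), 11.035183906555176)
b 905 ((567.4468383789062, -129.4867401123047), (70.53588104248047, 47.8265495300293), 87.38319396972656)
8.7 [0.54085679 0.14682904 0.22879611] [0.71321973 0.30376722 0.06972732]
```

View pics/g.png

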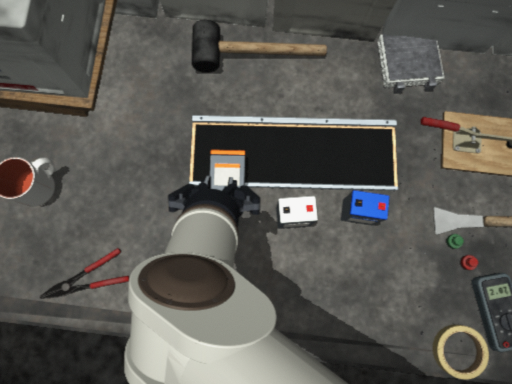

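The top view shows the orange battery on the rubber, lid edge at (228,152) facing the rear rail. White (297,210) and blue (368,206) are where they began. The checks pass, so I'm handing in.

```bash
python3 -c "
from workcell import workorder;print(workorder.close_job())"
```

```text
the job is handed in; nothing more can be done
None
```

The orange-lidded battery lies flat on its broad side on the board with its lid to the rear, and the job is handed in at about 8.7 s of the 32 s. I slid it upright until its far face met the front edge (about 11 N of force). I then backed off, pushed near the top until it tipped over the edge, and raised the gripper clear.

**Orange battery:**
- **Flatness:** the upper face is 62 mm up, so the underside centre is at about 38 mm. The top camera shows it level within 0.5°.
- **Position:** the lid points to the rear within about 1°. The underside is about 35 mm before the front edge (limit 50 mm) and about 138 mm from the board's middle (limit 200 mm).

**White and blue batteries:** both measured within about 0.2 mm of where they started.

**Gripper:** it is about 0.2 m above the table, and the wrist force is within noise of zero.

**Disagreements and limits:**
- **Tilt reading:** the scene camera read a 2.4° sideways slope where the top camera read 0.05°. Both are well inside the 10° limit.
- **Tool tilt:** the planned 40° tilt ran joint 4 to its range stop on the approach, so I worked at about 32° instead.
- **At rest:** I did not take a separate speed measurement; the pictures before and after the final retreat both showed it lying flat.

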